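Full light, then hold the watch in the corner of the microscope stage

ROBOT

A 7-joint arm with a two-finger parallel gripper is mounted at the origin on the work surface. World frame = base frame: x ahead of the robot, y to its left, z up, the work surface at z = 0. Lengths are in m, angles in degrees, forces in N, time in s.
With the tool pointing down it reaches from about 0.35 to 0.775 m from the base axis. Payload 3.1 kg.
Tool frame: the origin (TCP) lies midway between the tips of the shut fingers; the grasp point (between the pads) lies 19 mm behind it (grasp_offset is the z of the grasp point in the tool frame, in m); z points along the fingers, y is the line along which they close (so a half turn about z gives the same grasp; the last joint's range is limited). The gripper opens to 85 mm and grips with 20 to 120 N. Pads are 22 mm wide; open, the fingers measure 114 mm over their backs; the gripper's body (76 mm by 85 mm) begins 54 mm behind the grasp point. The pads swing forward as they close: fully open they stand 13 mm farther back than shut.
Start: joints at [-2.389, 17.813, 0.802, 86.603, -0.252, 75.585, -1.558], TCP at [0.55, 0, 0.199] pointing down, gripper open.
Joint ranges: [-154.91, 154.91], [-16.99, 109.72], [-72.82, 74.43], [7.12, 147.25], [-82.49, 262.49], [11.32, 116.49], [-174.64, 174.64]. Speed limits (degrees/s): [159.86, 159.86, 180, 180, 180, 180, 180].

INTERFACE

Orientations are given as a 3x3 rotation matrix whose columns are the frame's x, y, z axes.
In Python, from plant import observe, get_image, close_job, grasp_offset gives the robot as it stands.
- The arm moves only by the shell command python3 -m inch 'ROWS'. ROWS is a JSON object whose one key "targets" holds a list of rows, each an object with "slide": the shift along the world's x, y, z in m, a list of three; "roll": the turn about the world's z in degrees; "fingers": the finger opening in m, from 0 to 0.0854. In form: {"targets": [{"slide": [tx, ty, tz], "roll": roll, "fingers": fingers}, ...]}. A call has 1 to 8 rows; each row shifts and turns the commanded pose from where the row before left it; what a row does not reach is not made up. A row lasts 1/8 s, in which the tool goes at most 62.5 mm and 10.7 degrees, less where a joint would pass 70% of its speed; a pose out of reach is approached as far as the arm can. A call is refused whole if a number of a shift passes 0.0625 or a number of a turn 10.7, either way. A call with a gripper value outside its range is refused whole. The fingers move at their own pace and stop on an object; the grip force is fixed at half the most. Time passes only in rows, so rows that do not move let the fingers close. It gives the time, the measured TCP pose, the force, the opening and the grip force at its end, in the units of the state.
- observe(): the state, without advancing time (a new reading comes with each control period).
- get_image(name): name is "scene" or "side" or "wrist"; returns a dict with "color" (384x512x3 uint8, red, green, blue), "z_map" (384x512 float32, m along the optical axis (not along the pixel's ray), 0 where there is no reading), "fov_y" (degrees; the focal length in pixels is half the picture's height over the tangent of half this angle, whatever the lens; pixels are square), "cx", "cy" (the principal point, pixels), "R" (3x3) and "t" (3): a world point X has camera coordinates R X + t. Camera axes: x right, y down, z forward; pixel columns grow to the right and rows downward; lengths in m; the calibration is good to about 2 mm. A picture is of the moment at which its call begins.
- close_job(): hands the job in; it is judged then, once.
The state is a dict: "time": time; "qpos": joint angles; "joint_vel": joint speeds; "tau": joint torques, N m; "tool_pos": TCP position; "orientation": TCP orientation; "wrist_force": force on the tool from outside, world axes, zero at the start; "ft_torque": the same for the moment, N m; "gripper_width": opening from 0.0 (shut) to 1.0 (fully open); "gripper_force": force on a finger pad.
Only numpy, scipy, OpenCV 4.12 (cv2) and the standard library are available. Lean on these libraries where they do the work, as an engineer would, in place of code of your own. Each camera call takes 0.05 s, during which the arm holds its last target. There are 200 camera calls.

TASK

We are about to photograph the watch under the camera microscope: first turn the round dimmer knob on the light control box clockwise to its end stop, for full light. Then take the case holder with the watch off the blue mat, keep it upright, set it flat on the microscope's stage with its long side along the long rail and its plain end (the one without the thumbscrew) against the short rail, and press it firmly home into the corner. Finish while still holding it in the gripper, pressed against both rails at once, and leave the other things on the bench where they are.

Things in the scene. Friction and masses are not known exactly. Their poses are not given: they have to be found in the camera images.
- dimmer: Light control box: grey, 100 (x) x 110 (y) x 45 mm high, fixed to the bench, the black dimmer knob in the middle of its top. Origin: centre of its underside, directly below the knob's axis; z up. A thin cable leaves its back and runs off along the bench to the right.
- knob_grip (a point): Point on the dimmer knob's upright axis at the height to grip (14 mm above the box's top, 59 mm above the bench). The knob is a round black knurled cylinder, 30 mm in diameter, standing 24 mm above the box's top, with a white pointer line on its top; it can be gripped across any diameter from above.
- dimmer_knob (a joint): Dimmer knob angle, rad: 0 = fully anticlockwise (dimmest), grows clockwise seen from above, 5.236 = clockwise end stop (full light). Stays where left (friction 0.04 N m, no spring); starts 0.7 to 1.4 rad short of the clockwise stop. From the robot's side the pointer is at 7 o'clock at 0 and at 5 o'clock (a larger white dot) at the stop.
- case_holder: Case holder, about 0.3 kg: aluminium block 46 (x) x 70 (y) x 38 mm high, a steel watch (37 mm diameter) on top, 47 mm high overall; a steel thumbscrew (18 mm diameter, 16 mm up) sticks 22 mm out of the -y end, the +y end is plain. Origin: centre of the block's underside, z up. Starts on the blue mat (4 mm thick). Grip across x, fingertips 13 mm or more up to clear the rails.
- stage: Base plate of the camera microscope: black, 12 mm thick, fixed to the bench, with two low steel rails on top that form an inside corner; plate and rails are polished (friction about 0.3). Origin: on the bench, directly below that corner; x points to the long rail, y to the short rail, z up. The plate reaches from x = -125 to +42 mm and y = -115 to +200 mm.
- corner (a point): Inside corner of the two rails, at the stage's top face, 12 mm above the bench; axes as the stage: +x is straight into the long rail, +y straight into the short rail. When the holder is home its origin lies at x = -23 mm, y = -35 mm, z = 0 from here, with its axes along the stage's.
- microscope: Pillar and slanted camera barrel fixed on the stage; its origin and axes are the stage's. Pillar 22 mm thick at x = 24, y = 165 mm, 255 mm high. The barrel's light ring (56 mm across) looks down at a slant from the +y side at the holder's place; its nearest edge is at y = 98 mm, 120 mm or more above the bench.
- long_rail: Long stop rail: steel bar 12 mm wide and 10 mm high above the stage, its face at x = 0 of the corner running from y = -110 to +12 mm. Its body origin is the stage's origin.
- short_rail: Short stop rail: steel bar 12 mm wide and 10 mm high above the stage, its face at y = 0 of the corner running from x = -88 to -8 mm. Its body origin is the stage's origin.
- screwdriver: Bystander: slim watchmaker's screwdriver, 110 mm long, 8 mm thick, lying along its x on the mat; origin under its middle.
- tweezers: Bystander: steel tweezers, 127 mm long, lying along their x on the mat; origin under the middle.
- loupe: Bystander: black eye loupe, 34 mm in diameter, 28 mm high, on the mat; origin: centre of the underside.
- movement_holder: Bystander: small round brass movement holder, 38 mm in diameter, 17 mm high, on the mat (not the case holder); origin: centre of the underside.
- oil_pot: Bystander: steel oil pot, 36 mm in diameter, 27 mm high, on the mat; origin: centre of the underside.
- blower: Bystander: rubber dust blower standing with its nozzle up, 54 mm in diameter, 105 mm high; origin: centre of the underside.
- parts_jar: Bystander: glass jar, 72 mm in diameter, 75 mm high; origin: centre of the underside.
Not all that is in view belongs to the job. There is more than one size of the case_holder; the one meant has the size given above.

How it is judged:
By the outcome, as a careful person would: the job done as asked, in the order asked, and still so for the second after the job is handed in, while the arm keeps its last pose, push and grip.
It also fails if it takes over 61 s, if anything falls off the work surface, if the arm or the gripper's body presses on something with over 40 N, if the wrist force passes 120 N, or if a joint passes its speed limit or range.

## Working session

There is one attempt and no reset: what is moved stays moved. The work goes in short steps, Python scripts to look and compute and a shell command to move; the robot and the scene stay as the last step left them, time stands still between calls to the robot, and variables do not carry over. Pictures are saved under pics/ and viewed, at most 10 in all, crops included, and the job is handed in when it is done.

```bash
mkdir -p pics; cat > h.py <<'E'
import numpy as np, cv2
from plant import observe, get_image, close_job, grasp_offset
def grab(n,save=None):
    im=get_image(n)
    np.savez('pics/%s.npz'%(save or n),**im)
    if save: cv2.imwrite('pics/%s.png'%save,im['color'][:,:,::-1])
    return im
def load(s): return dict(np.load('pics/%s.npz'%s))
def f(im): return im['color'].shape[0]/2/np.tan(np.radians(im['fov_y'])/2)
def rays(im,uv):
    uv=np.atleast_2d(uv).astype(float); F=f(im)
    d=np.c_[(uv[:,0]-im['cx'])/F,(uv[:,1]-im['cy'])/F,np.ones(len(uv))]
    return -im['R'].T@im['t'], d@im['R']
def onz(im,uv,z):
    c,d=rays(im,uv); return c+d*((z-c[2])/d[:,2])[:,None]
def cloud(im):
    v,u=np.mgrid[:384,:512]; c,d=rays(im,np.c_[u.ravel(),v.ravel()])
    P=c+d*im['z_map'].reshape(-1,1); P[im['z_map'].ravel()==0]=np.nan
    return P.reshape(384,512,3)
def proj(im,X):
    x=np.atleast_2d(X)@im['R'].T+im['t']; return x[:,:2]/x[:,2:]*f(im)+[im['cx'],im['cy']]
E
python3 - <<'E'
from h import *
import numpy as np
ims=[grab(n,n+'0') for n in('scene','side','wrist')]
a=cv2.hconcat([cv2.imread('pics/scene0.png'),cv2.imread('pics/side0.png')])
print(grasp_offset,observe()['wrist_force'],observe()['time'])
for i in ims: print(i['fov_y'],i['cx'],i['cy'],(-i['R'].T@i['t']).round(3),i['R'][2].round(2))
E
```

```text
-0.0187 [-0.30806214 -0.2896144  -0.21141715] 0.15
50.7568563039284 262.6184338408443 181.78404740913882 [ 0.967 -0.606  0.85 ] [-0.44  0.5  -0.75]
54.860220644097225 253.0922400994706 190.40032752488705 [ 0.422 -0.728  0.528] [ 0.12  0.82 -0.56]
59.823305284083084 256.0202430788335 191.95971706238728 [0.549 0.081 0.373] [-0.   -0.32 -0.95]
```

View pics/scene0.png

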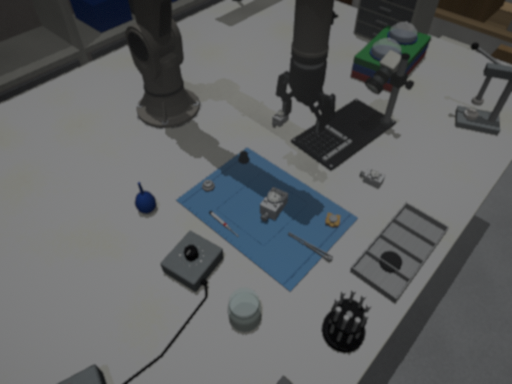

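View pics/side0.png

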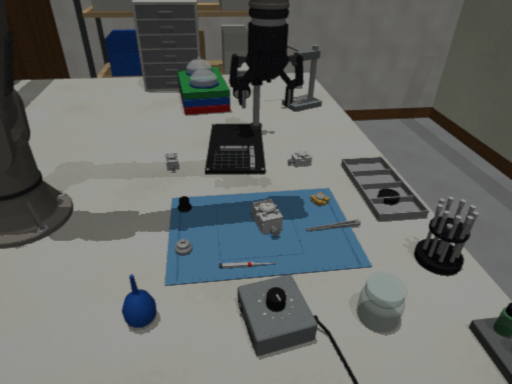

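View pics/wrist0.png

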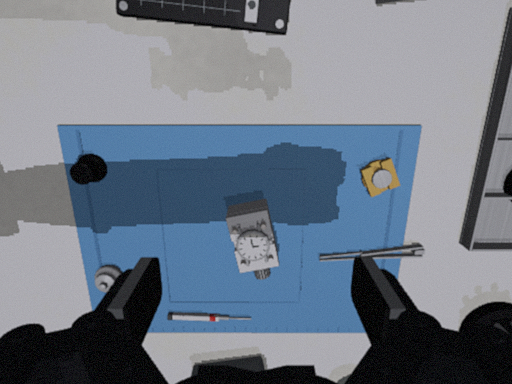

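The scene shows the knob at about (192,252) and the side view at (277,297). The holder is on the mat at wrist (253,238), with its thumbscrew pointing to the robot's right (-y). The stage lies to the left (+y), with the rails near side (250,157). Next I'll measure these from the depth and from two views.

```bash
python3 - <<'E'
from h import *
S,D,W=[load(n+'0') for n in('scene','side','wrist')]
for n,im,k,h,st in(('scene',S,(192,252),(273,200),(340,135)),('side',D,(277,297),(267,212),(240,148)),('wrist',W,None,(255,240),None)):
    P=cloud(im)
    for nm,p in(('knob',k),('hold',h),('stage',st)):
        if p: print(n,nm,P[p[1],p[0]].round(4))
    # table height check
    z=P[...,2]; print('z med', np.nanmedian(z[(z>-.02)&(z<.02)]).round(4))
    x,y=P[...,0],P[...,1]
    # box top
    for nm,m in (('box',(abs(z-.045)<.004)&(x>.4)&(x<.7)&(y<-.2)&(y>-.45)),
                 ('knobtop',(abs(z-.069)<.005)&(x>.4)&(x<.65)&(y<-.2)&(y>-.45)),
                 ('block',(z>.036)&(z<.06)&(x>.45)&(x<.65)&(y<.05)&(y>-.15))):
        m=m.astype(np.uint8); N,L,st_,c=cv2.connectedComponentsWithStats(m)
        if N<2: continue
        i=1+st_[1:,4].argmax(); q=P[L==i]
        r=cv2.minAreaRect((q[:,:2]*1000).astype(np.float32)); print(n,nm,len(q),q.mean(0).round(4),np.percentile(q[:,2],[5,50,95]).round(4),np.round(r[0],1),np.round(r[1],1),round(r[2],1))
a=cv2.resize(cv2.imread('pics/side0.png')[110:180,195:275],None,fx=7,fy=7,interpolation=2)
b=cv2.resize(cv2.imread('pics/side0.png')[275:350,230:320],None,fx=5,fy=5,interpolation=2)
c=np.zeros((600,800,3),np.uint8); 
a=a[:490];c[:490,:560]=a; b=cv2.resize(b,(240,200)); c[:200,560:]=b
s=cv2.imread('pics/scene0.png'); c[200:440,560:]=cv2.resize(s[90:170,290:400],(240,240)); c[440:600,560:]=cv2.resize(s[230:290,155:230],(240,160))
cv2.imwrite('pics/c1.png',c)
E
```

```text
scene knob [ 0.5256 -0.3488  0.0709]
scene hold [ 0.5501 -0.1003  0.0487]
scene stage [0.5211 0.2459 0.024 ]
z med 0.001
scene box 1603 [ 0.5201 -0.3504  0.0454] [0.0428 0.0454 0.0478] [ 516.5 -347.5] [ 99.8 111.4] 9.9
scene knobtop 136 [ 0.5176 -0.3481  0.0691] [0.0655 0.0693 0.0717] [ 516.9 -347.8] [29.8 29.9] 10.2
scene block 396 [ 0.5477 -0.0957  0.0458] [0.0388 0.0442 0.053 ] [544.1 -90.3] [47.  74.3] 13.5
side knob [ 0.5162 -0.3511  0.0693]
side hold [ 0.5418 -0.1053  0.0474]
side stage [0.5196 0.2431 0.0229]
z med 0.0009
side box 3083 [ 0.5147 -0.353   0.0451] [0.0432 0.0451 0.0466] [ 515.9 -345.1] [ 99.4 110.5] 9.9
side knobtop 269 [ 0.5159 -0.3469  0.0686] [0.065  0.0689 0.0705] [ 516.4 -345.5] [30.9 28.8] 31.8
side block 455 [ 0.5435 -0.0976  0.0456] [0.0384 0.0435 0.0523] [544.6 -88.6] [46.4 72.5] 12.0
wrist hold [ 0.5467 -0.083   0.0496]
z med 0.0003
wrist block 2374 [ 0.5444 -0.0851  0.0452] [0.0401 0.0424 0.0514] [544.6 -89.4] [46.1 70.9] 12.1
```

View pics/c1.png

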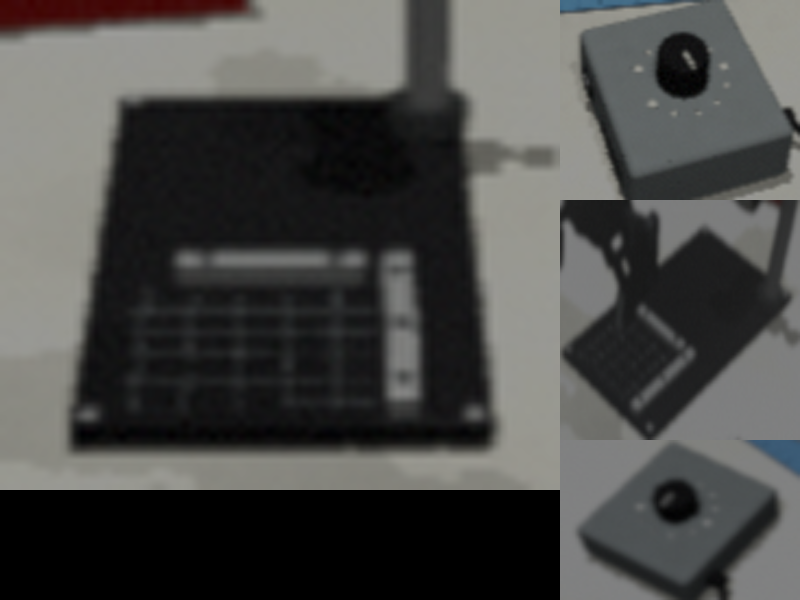

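The crop shows the long rail at the right running away from the camera, the short rail across the middle, and the pointer about 60° short of the stop. Knob, box and holder agree between views to about 2 mm, and their sizes and heights match the text. Next are the stage pose and the holder's yaw sign.

```bash
python3 - <<'E'
from h import *
for n in('scene','side'):
    im=load(n+'0'); P=cloud(im); v,u=np.mgrid[:384,:512]
    Q=onz(im,np.c_[u.ravel(),v.ravel()],.022).reshape(384,512,3)
    g=cv2.cvtColor(im['color'],cv2.COLOR_RGB2GRAY)
    reg=(P[...,0]>.38)&(P[...,0]<.72)&(P[...,1]>.1)&(P[...,1]<.35)
    # plate: low-lying dark
    m=reg&(g<60)&(P[...,2]>.004)&(P[...,2]<.02)
    q=onz(im,np.c_[u[m],v[m]],.012); r=cv2.minAreaRect((q[:,:2]*1000).astype(np.float32)); print(n,'plate',len(q),np.percentile(P[m][:,2],[5,50,95]).round(4),np.round(r[0],1),np.round(r[1],1),round(r[2],1))
    m=(reg&(P[...,2]>.0175)&(P[...,2]<.027)&(g>75)).astype(np.uint8)
    N,L,st,c=cv2.connectedComponentsWithStats(m)
    for i in range(1,N):
        if st[i,4]<25: continue
        k=L==i; q=Q[k]; r=cv2.minAreaRect((q[:,:2]*1000).astype(np.float32))
        print(n,'rail',st[i],q.mean(0).round(4),np.median(P[k][:,2]).round(4),np.round(cv2.boxPoints(r)).tolist(),np.round(r[1],1),round(r[2],1))
o=observe(); print(np.round(o['orientation'],3),o['tool_pos'])
E
```

```text
scene plate 2285 [0.0087 0.0124 0.0151] [536.8 235.9] [237.  235.1] 0.2
scene rail [330 128  12   9  37] [0.5018 0.2506 0.022 ] 0.0222 [[477.0, 248.0], [524.0, 243.0], [526.0, 253.0], [479.0, 259.0]] [10.5 47.4] 83.1
scene rail [323 140  28  20 104] [0.5496 0.189  0.022 ] 0.0223 [[537.0, 133.0], [549.0, 131.0], [562.0, 249.0], [550.0, 250.0]] [118.2  12.2] 83.9
scene rail [364 168   8  12  26] [0.6714 0.1645 0.022 ] 0.026 [[647.0, 175.0], [676.0, 143.0], [690.0, 156.0], [661.0, 187.0]] [18.8 42.1] 42.3
scene rail [374 174  11   9  32] [0.7045 0.1715 0.022 ] 0.0259 [[694.0, 157.0], [711.0, 154.0], [717.0, 189.0], [700.0, 192.0]] [35.5 17.6] 79.7
side plate 1897 [0.009  0.0126 0.0145] [562.3 232.1] [235.8 278. ] 83.7
side rail [221 146  21   2  41] [0.4947 0.2572 0.022 ] 0.0228 [[464.0, 257.0], [523.0, 251.0], [524.0, 257.0], [465.0, 264.0]] [ 6.5 59.6] 83.8
side rail [250 146   5  21  85] [0.549  0.1934 0.022 ] 0.0226 [[537.0, 137.0], [548.0, 135.0], [561.0, 253.0], [550.0, 255.0]] [118.7  11.5] 83.6
side rail [292 155  21   7  48] [0.6898 0.1606 0.022 ] 0.0231 [[656.0, 153.0], [712.0, 141.0], [719.0, 173.0], [663.0, 186.0]] [33.3 56.7] 77.4
[[-0.     1.    -0.002]
 [ 1.     0.    -0.   ]
 [-0.    -0.002 -1.   ]] [5.49392658e-01 2.83987679e-05 1.98352581e-01]
```

Stage: yaw is about -6.3° and the corner is at about (0.549, 0.242). The holder's home is about (0.522, 0.210). The rail sizes and heights match the text. Now I'll go to the knob.

```bash
python3 -m inch '{"targets":[{"slide":[-0.0047,-0.0495,0],"roll":8,"fingers":0.06},{"slide":[-0.0047,-0.0495,0],"roll":8,"fingers":0.06},{"slide":[-0.0047,-0.0495,0],"roll":8,"fingers":0.06},{"slide":[-0.0047,-0.0495,0],"roll":8,"fingers":0.06},{"slide":[-0.0047,-0.0495,0],"roll":8,"fingers":0.06},{"slide":[-0.0047,-0.0495,0],"roll":8,"fingers":0.06},{"slide":[-0.0047,-0.0495,0],"roll":8,"fingers":0.06},{"slide":[0,0,0],"roll":0,"fingers":0.06}]}'
python3 - <<'E'
from h import *
W=grab('wrist','w1'); P=cloud(W); z=P[...,2]; x,y=P[...,0],P[...,1]
for nm,h in(('box',.045),('knob',.069)):
    m=((abs(z-h)<.005)&(abs(x-.516)<.08)&(abs(y+.346)<.08)).astype(np.uint8); N,L,s,c=cv2.connectedComponentsWithStats(m); q=P[L==1+s[1:,4].argmax()]
    r=cv2.minAreaRect((q[:,:2]*1000).astype(np.float32)); print(nm,np.median(q[:,2]).round(4),np.round(r[0],1),np.round(r[1],1),r[2])
E
```

```text
time: 1.15
tool_pos: [0.5135, -0.3532, 0.198]
orientation: [[-0.824, 0.567, -0.003], [0.567, 0.824, -0.003], [0.001, -0.005, -1.0]]
wrist_force: [-1.0, 0.2, -0.2]
gripper_width: 0.703
gripper_force: 0.0
box 0.0443 [ 515.7 -345.9] [100.1 110. ] 9.975179672241211
knob 0.0682 [ 515.6 -345.9] [30.7 30.8] 27.767061233520508
```

View pics/w1.png

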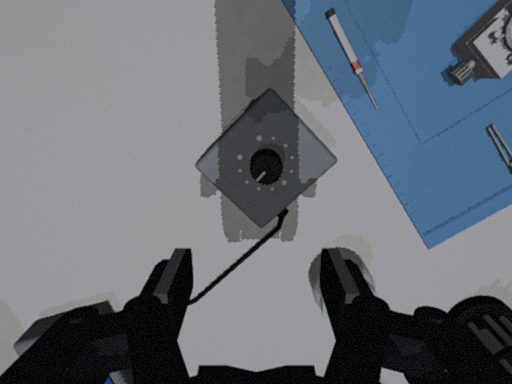

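The knob is at pixel (266,166). Its pointer goes to the lower left, roughly 75° short of the larger dot at (239,158), which fits the text. Two views put the knob at (0.516,-0.346). I'll check that the arm has settled.

```bash
python3 -c "
from plant import observe
o=observe();print(o['tool_pos'],o['joint_vel'],o['qpos'],o['time'],o['ft_torque'])"
python3 -m inch '{"targets":[{"slide":[0,0,-0.04],"roll":0,"fingers":0.06},{"slide":[0,0,-0.04],"roll":0,"fingers":0.06},{"slide":[0,0,0],"roll":0,"fingers":0.06},{"slide":[0,0,0],"roll":0,"fingers":0.06}]}'
```

```text
[ 0.5152956  -0.34924574  0.19816415] [-2.75747481 -1.20983753 -3.1846565   1.14153847 -1.63713572  0.2327135
 -0.47715226] [31.91770401 26.61209833  0.92815475 74.09282706 -0.35613439 79.38956066
 88.47760482] 1.2 [-0.00997362 -0.00930926  0.00522393]
time: 1.7
tool_pos: [0.5185, -0.3459, 0.1208]
orientation: [[-0.83, 0.558, 0.002], [0.558, 0.83, -0.001], [-0.002, 0.001, -1.0]]
wrist_force: [0.4, 0.1, 0.3]
gripper_width: 0.701
gripper_force: 0.0
```

```bash
python3 -m inch '{"targets":[{"slide":[-0.001,0,-0.02],"roll":0,"fingers":0.06},{"slide":[0,0,-0.02],"roll":0,"fingers":0.06},{"slide":[0,0,-0.02],"roll":0,"fingers":0.06},{"slide":[0,0,-0.008],"roll":0,"fingers":0.06},{"slide":[0,0,0],"roll":0,"fingers":0.06},{"slide":[0,0,0],"roll":0,"fingers":0.06},{"slide":[0,0,0],"roll":0,"fingers":0.06}]}'
```

```text
time: 2.58
tool_pos: [0.5169, -0.3469, 0.0523]
orientation: [[-0.829, 0.559, 0.002], [0.559, 0.829, -0.001], [-0.002, 0.0, -1.0]]
wrist_force: [0.2, 0.1, -0.7]
gripper_width: 0.699
gripper_force: 0.0
```

Position is good to about 1 mm, with the fingertips just above the box top. Next I'll close the fingers.

```bash
python3 -m inch '{"targets":[{"slide":[-0.0005,0,-0.001],"roll":0,"fingers":0.0},{"slide":[0,0,0],"roll":0,"fingers":0.0},{"slide":[0,0,0],"roll":0,"fingers":0.0},{"slide":[0,0,0],"roll":0,"fingers":0.0},{"slide":[0,0,0],"roll":0,"fingers":0.0},{"slide":[0,0,0],"roll":0,"fingers":0.0}]}'; python3 -c "
from plant import observe
print(observe()['ft_torque'])"
```

```text
time: 3.32
tool_pos: [0.5156, -0.3465, 0.0502]
orientation: [[-0.829, 0.559, 0.0], [0.559, 0.829, 0.0], [-0.0, 0.0, -1.0]]
wrist_force: [-0.4, 0.2, 0.3]
gripper_width: -0.002
gripper_force: 0.0
[-0.01059734 -0.00409031 -0.02751613]
```

The fingers shut fully without touching anything, so I'll look.

```bash
python3 - <<'E'
from h import *
a=grab('side','s2'); b=grab('scene','sc2');
c=np.hstack([cv2.resize(a['color'][230:370,190:330],(400,400)),cv2.resize(b['color'][180:300,130:250],(400,400))])
cv2.imwrite('pics/c2.png',c[:,:,::-1]); o=observe(); print(o['gripper_width'],o['gripper_force'],o['tool_pos'])
E
```

```text
-0.0007875460642901511 0.0 [ 0.51562533 -0.34646128  0.05021619]
```

View pics/c2.png

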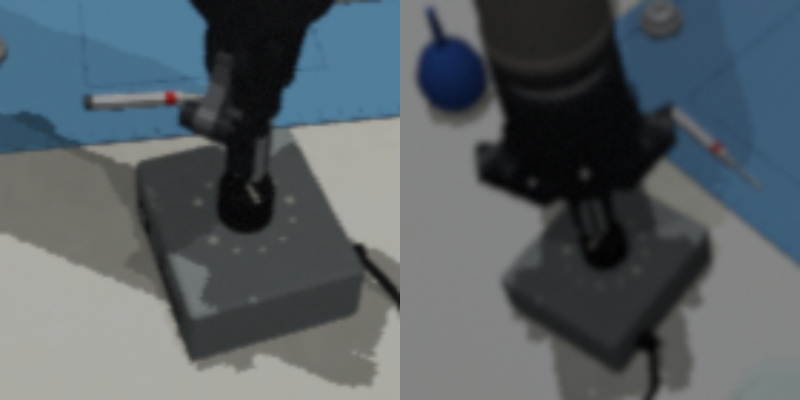

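```bash
python3 - <<'E'
from h import *
for n in('s2','sc2'):
    im=load(n);P=cloud(im)
    d=np.hypot(P[...,0]-.516,P[...,1]+.346)
    q=P[(d<.045)&(P[...,2]>.05)]
    for lo in np.arange(.05,.13,.006):
        k=q[(q[:,2]>=lo)&(q[:,2]<lo+.006)]
        if len(k): print(n,lo.round(3),len(k),np.percentile(k,[5,50,95],axis=0)[:,:2].round(4).tolist())
E
```

```text
s2 0.05 51 [[0.5019, -0.3602], [0.514, -0.3577], [0.5272, -0.3491]]
s2 0.056 51 [[0.5019, -0.3603], [0.5136, -0.3575], [0.5291, -0.3488]]
s2 0.062 68 [[0.5017, -0.3599], [0.5144, -0.3559], [0.5311, -0.3417]]
s2 0.068 153 [[0.5042, -0.3577], [0.515, -0.349], [0.5284, -0.3396]]
s2 0.08 5 [[0.5108, -0.3564], [0.5163, -0.355], [0.5188, -0.3512]]
s2 0.086 22 [[0.5053, -0.3576], [0.5181, -0.3558], [0.5262, -0.3496]]
s2 0.092 41 [[0.5035, -0.3593], [0.5128, -0.3561], [0.524, -0.3526]]
s2 0.098 44 [[0.5023, -0.3602], [0.5121, -0.3561], [0.5258, -0.3465]]
s2 0.104 39 [[0.5044, -0.36], [0.5113, -0.3567], [0.5256, -0.3496]]
s2 0.11 17 [[0.5116, -0.3584], [0.5204, -0.356], [0.5266, -0.349]]
s2 0.116 8 [[0.5183, -0.3573], [0.5241, -0.3527], [0.5265, -0.3473]]
s2 0.122 14 [[0.5146, -0.3673], [0.5202, -0.3611], [0.5299, -0.3469]]
s2 0.128 49 [[0.5072, -0.3744], [0.5184, -0.3558], [0.538, -0.334]]
sc2 0.05 23 [[0.516, -0.3619], [0.5273, -0.3555], [0.5316, -0.3404]]
sc2 0.056 22 [[0.5149, -0.3621], [0.5287, -0.3523], [0.5315, -0.3391]]
sc2 0.062 35 [[0.51, -0.3616], [0.5249, -0.3501], [0.5297, -0.3341]]
sc2 0.068 72 [[0.5072, -0.3595], [0.5201, -0.3512], [0.5298, -0.3369]]
sc2 0.086 14 [[0.5135, -0.3593], [0.5237, -0.3531], [0.5265, -0.3443]]
sc2 0.092 18 [[0.5144, -0.3615], [0.5244, -0.3538], [0.5265, -0.3435]]
sc2 0.098 19 [[0.5141, -0.3621], [0.5224, -0.3538], [0.5276, -0.3404]]
sc2 0.104 22 [[0.5137, -0.3618], [0.5236, -0.3551], [0.5266, -0.3431]]
sc2 0.11 19 [[0.5146, -0.3607], [0.5241, -0.3537], [0.5271, -0.3425]]
sc2 0.116 21 [[0.507, -0.3564], [0.5209, -0.3501], [0.5274, -0.3422]]
sc2 0.122 25 [[0.5103, -0.3673], [0.522, -0.3532], [0.5302, -0.3379]]
sc2 0.128 51 [[0.5069, -0.3785], [0.5193, -0.351], [0.54, -0.3316]]
```

The depth images show the shut fingertips really at z ≈ 0.084, so the reported TCP is about 34 mm too low (a tool-length offset). From here I'll take heights from vision. Reopen, go 31 mm lower, and close.

```bash
python3 -m inch '{"targets":[{"slide":[0,0,0],"roll":0,"fingers":0.06},{"slide":[0,0,0],"roll":0,"fingers":0.06},{"slide":[0,0,0],"roll":0,"fingers":0.06},{"slide":[0,0,0],"roll":0,"fingers":0.06},{"slide":[0,0,-0.01],"roll":0,"fingers":0.06},{"slide":[0,0,-0.01],"roll":0,"fingers":0.06},{"slide":[0,0,-0.01],"roll":0,"fingers":0.06},{"slide":[0,0,0],"roll":0,"fingers":0.06}]}'; python3 -m inch '{"targets":[{"slide":[0,0,0],"roll":0,"fingers":0.0},{"slide":[0,0,0],"roll":0,"fingers":0.0},{"slide":[0,0,0],"roll":0,"fingers":0.0},{"slide":[0,0,0],"roll":0,"fingers":0.0},{"slide":[0,0,0],"roll":0,"fingers":0.0}]}'; python3 - <<'E'
from h import *
print(observe()['ft_torque'])
for n in('side','scene'):
    im=grab(n,n+'3');P=cloud(im)
    d=np.hypot(P[...,0]-.516,P[...,1]+.346)
    q=P[(d<.045)&(P[...,2]>.048)]
    for lo in np.arange(.048,.1,.006):
        k=q[(q[:,2]>=lo)&(q[:,2]<lo+.006)]
        if len(k): print(n,lo.round(3),len(k),np.percentile(k,[5,50,95],axis=0)[:,:2].round(4).tolist())
E
```

```text
time: 4.42
tool_pos: [0.5145, -0.3457, 0.0185]
orientation: [[-0.829, 0.559, -0.003], [0.559, 0.829, 0.002], [0.003, -0.0, -1.0]]
wrist_force: [-1.5, 0.1, -0.4]
gripper_width: 0.703
gripper_force: 0.0
time: 5.05
tool_pos: [0.5171, -0.3451, 0.0212]
orientation: [[-0.83, 0.558, 0.002], [0.558, 0.83, 0.001], [-0.001, 0.002, -1.0]]
wrist_force: [0.7, 4.9, 6.5]
gripper_width: 0.325
gripper_force: 59.3
[ 1.00867217 -0.19545666  0.03656947]
side 0.048 23 [[0.5118, -0.3618], [0.5222, -0.3584], [0.5297, -0.3531]]
side 0.054 25 [[0.4978, -0.367], [0.5218, -0.358], [0.5293, -0.3528]]
side 0.06 55 [[0.4981, -0.3694], [0.5174, -0.3595], [0.5341, -0.3369]]
side 0.066 110 [[0.498, -0.3691], [0.5238, -0.3521], [0.5318, -0.3356]]
side 0.072 52 [[0.498, -0.3703], [0.5098, -0.3663], [0.5346, -0.3355]]
side 0.078 26 [[0.498, -0.3682], [0.5149, -0.3656], [0.5356, -0.3356]]
side 0.084 18 [[0.5112, -0.3672], [0.5178, -0.3625], [0.5356, -0.3364]]
side 0.09 15 [[0.5259, -0.3495], [0.5333, -0.3365], [0.5375, -0.3328]]
side 0.096 33 [[0.4974, -0.3772], [0.5163, -0.3665], [0.5409, -0.3299]]
scene 0.048 53 [[0.4902, -0.3825], [0.5288, -0.3574], [0.5521, -0.31]]
scene 0.054 24 [[0.5156, -0.3653], [0.5275, -0.3562], [0.5347, -0.3363]]
scene 0.06 32 [[0.5085, -0.3705], [0.5279, -0.3544], [0.5353, -0.3304]]
scene 0.066 137 [[0.5054, -0.3653], [0.5176, -0.3486], [0.5327, -0.3352]]
scene 0.072 28 [[0.5063, -0.3706], [0.5188, -0.3412], [0.5364, -0.3301]]
scene 0.078 19 [[0.5069, -0.3712], [0.5157, -0.3643], [0.5363, -0.3303]]
scene 0.084 15 [[0.5056, -0.3714], [0.532, -0.3406], [0.5365, -0.3307]]
scene 0.09 16 [[0.5067, -0.3737], [0.5146, -0.3609], [0.5372, -0.3344]]
scene 0.096 30 [[0.5028, -0.3863], [0.526, -0.3547], [0.5396, -0.325]]
```

Gripped: 59 N at about 28–30 mm opening. Next I'll turn it clockwise.

```bash
T='import plant;o=plant.observe();print(o["ft_torque"],o["qpos"][6],o["tool_pos"])'
python3 -m inch '{"targets":[{"slide":[0,0,0],"roll":-8,"fingers":0},{"slide":[0,0,0],"roll":-8,"fingers":0},{"slide":[0,0,0],"roll":-8,"fingers":0},{"slide":[0,0,0],"roll":-8,"fingers":0},{"slide":[0,0,0],"roll":-8,"fingers":0}]}'; python3 -c "$T"
python3 -m inch '{"targets":[{"slide":[0,0,0],"roll":-6,"fingers":0},{"slide":[0,0,0],"roll":-6,"fingers":0},{"slide":[0,0,0],"roll":-6,"fingers":0}]}'; python3 -c "$T"
```

```text
time: 5.78
tool_pos: [0.517, -0.3451, 0.0212]
orientation: [[-0.273, 0.962, 0.002], [0.962, 0.273, 0.001], [0.001, 0.002, -1.0]]
wrist_force: [0.7, 3.7, 4.9]
gripper_width: 0.327
gripper_force: 59.3
[ 0.92210639 -0.15135347  0.00918809] 53.174575669262964 [ 0.51702111 -0.34514569  0.02119384]
time: 6.15
tool_pos: [0.5169, -0.3452, 0.0212]
orientation: [[0.037, 0.999, 0.002], [0.999, -0.037, 0.001], [0.001, 0.002, -1.0]]
wrist_force: [0.7, 4.8, 5.4]
gripper_width: 0.323
gripper_force: 59.3
[ 0.98157272 -0.1755233   0.08794776] 37.440182237294756 [ 0.51694991 -0.34517738  0.02117378]
```

```bash
T='import plant;o=plant.observe();print(o["ft_torque"],o["qpos"][6],o["tool_pos"])'
python3 -m inch '{"targets":[{"slide":[0,0,0],"roll":-5,"fingers":0},{"slide":[0,0,0],"roll":-5,"fingers":0}]}'; python3 -c "$T"
python3 -m inch '{"targets":[{"slide":[0,0,0],"roll":-4,"fingers":0},{"slide":[0,0,0],"roll":0,"fingers":0}]}'; python3 -c "$T"
```

```text
time: 6.4
tool_pos: [0.5167, -0.3464, 0.0212]
orientation: [[0.206, 0.979, 0.001], [0.979, -0.206, -0.002], [-0.001, 0.001, -1.0]]
wrist_force: [-0.4, -3.8, 1.3]
gripper_width: 0.323
gripper_force: 59.2
[-0.29266182  0.17644315 -0.05856338] 28.807225444535373 [ 0.51669526 -0.34639772  0.02120084]
time: 6.65
tool_pos: [0.5164, -0.3469, 0.0211]
orientation: [[0.273, 0.962, 0.001], [0.962, -0.273, -0.002], [-0.001, 0.002, -1.0]]
wrist_force: [0.5, 2.5, 4.7]
gripper_width: 0.328
gripper_force: 59.9
[ 0.48734935 -0.06848983  0.47364911] 25.44203155673713 [ 0.51642455 -0.34688654  0.02113971]
```

```bash
T='import plant;o=plant.observe();print(o["ft_torque"],o["qpos"][6],o["tool_pos"])'
python3 -m inch '{"targets":[{"slide":[0,0,0],"roll":-3,"fingers":0},{"slide":[0,0,0],"roll":0,"fingers":0}]}'; python3 -c "$T"
python3 -m inch '{"targets":[{"slide":[0,0,0],"roll":-4,"fingers":0},{"slide":[0,0,0],"roll":0,"fingers":0}]}'; python3 -c "$T"
```

```text
time: 6.9
tool_pos: [0.5158, -0.3483, 0.0211]
orientation: [[0.325, 0.946, 0.001], [0.946, -0.325, -0.003], [-0.002, 0.002, -1.0]]
wrist_force: [0.4, 0.4, 4.9]
gripper_width: 0.324
gripper_force: 59.9
[-0.01291875  0.00951789 -0.04832694] 22.763458048539633 [ 0.51580734 -0.34834592  0.02112143]
time: 7.15
tool_pos: [0.5155, -0.3483, 0.0211]
orientation: [[0.388, 0.922, 0.0], [0.922, -0.388, -0.003], [-0.003, 0.002, -1.0]]
wrist_force: [-0.2, -0.1, 5.7]
gripper_width: 0.32
gripper_force: 59.9
[-0.02616784  0.12873106  0.74071924] 19.38172958306459 [ 0.51554541 -0.3483218   0.02112126]
```

```bash
T='import plant;o=plant.observe();print(o["ft_torque"],o["qpos"][6],o["tool_pos"])'
python3 -m inch '{"targets":[{"slide":[0,0,0],"roll":-4,"fingers":0},{"slide":[0,0,0],"roll":-4,"fingers":0}]}'; python3 -c "$T"
python3 -m inch '{"targets":[{"slide":[0,0,0],"roll":0,"fingers":0.07},{"slide":[0,0,0],"roll":0,"fingers":0.07},{"slide":[0,0,0],"roll":0,"fingers":0.07},{"slide":[0,0,0.03],"roll":0,"fingers":0.07},{"slide":[0,0,0.05],"roll":5,"fingers":0.085},{"slide":[0,0,0.05],"roll":5,"fingers":0.085},{"slide":[0,0,0.05],"roll":5,"fingers":0.085},{"slide":[0,0,0],"roll":0,"fingers":0.085}]}'
python3 - <<'E'
from h import *
W=grab('wrist','w4'); p=proj(W,[.5158,-.346,.069])[0].astype(int); print(p,W['t'])
c=W['color'][max(p[1]-40,0):p[1]+40,p[0]-50:p[0]+50]
cv2.imwrite('pics/c4.png',cv2.resize(c,None,fx=6,fy=6,interpolation=2)[:,:,::-1])
E
```

```text
time: 7.4
tool_pos: [0.5135, -0.3506, 0.0211]
orientation: [[0.516, 0.857, -0.002], [0.857, -0.516, -0.006], [-0.006, 0.001, -1.0]]
wrist_force: [-0.2, -0.4, 5.3]
gripper_width: 0.323
gripper_force: 59.7
[ 0.28045312  0.13594523 -0.0113095 ] 12.255853447487826 [ 0.51352001 -0.35062739  0.02109607]
time: 8.4
tool_pos: [0.5182, -0.3486, 0.2057]
orientation: [[0.275, 0.961, 0.009], [0.962, -0.275, -0.006], [-0.003, 0.011, -1.0]]
wrist_force: [0.2, -0.1, -0.6]
gripper_width: 0.99
gripper_force: 0.0
[251 165] [-0.59550345 -0.22665577  0.31781684]
```

View pics/c4.png

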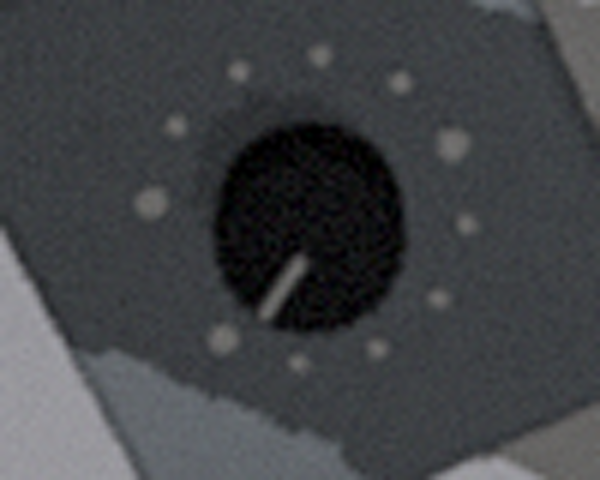

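The pointer lines up with the larger dot at (224,340), next to the 60° gap, and a stall torque of 0.74 N m was felt. The knob is at its stop. On to the holder.

```bash
python3 -m inch '{"targets":[{"slide":[0.005,0.043,0],"roll":5,"fingers":0.085},{"slide":[0.005,0.043,0],"roll":5,"fingers":0.085},{"slide":[0.005,0.043,0],"roll":5,"fingers":0.085},{"slide":[0.005,0.043,0],"roll":5,"fingers":0.085},{"slide":[0.005,0.043,-0.02],"roll":5,"fingers":0.085},{"slide":[0.0045,0.042,-0.03],"roll":3,"fingers":0.085},{"slide":[0,0,-0.03],"roll":0,"fingers":0.085},{"slide":[0,0,0],"roll":0,"fingers":0.085}]}'
python3 -m inch '{"targets":[{"slide":[0,0,0],"roll":0,"fingers":0.085},{"slide":[0,0,0],"roll":0,"fingers":0.085}]}'
python3 - <<'E'
from h import *
for n in('wrist','side','scene'):
    W=grab(n,n+'5'); P=cloud(W); z=P[...,2]; x,y=P[...,0],P[...,1]
    m=((z>.037)&(z<.056)&(abs(x-.5445)<.06)&(abs(y+.089)<.06)).astype(np.uint8); N,L,s,c=cv2.connectedComponentsWithStats(m); q=P[L==1+s[1:,4].argmax()]
    r=cv2.minAreaRect((q[:,:2]*1000).astype(np.float32)); print(n,len(q),np.median(q[:,2]).round(4),np.round(r[0],1),np.round(r[1],1),r[2])
    q=P[(np.hypot(x-.5445,y+.089)<.075)&(z>.058)&(z<.2)]
    if len(q): print('finger low',np.sort(q[:,2])[:6].round(4), np.median(q[q[:,2]<q[:,2].min()+.01],axis=0).round(4))
o=observe();print(o['tool_pos'],np.degrees(np.arctan2(o['orientation'][1][1],o['orientation'][0][1])))
E
```

```text
time: 9.45
tool_pos: [0.5412, -0.0882, 0.1159]
orientation: [[-0.209, 0.978, -0.01], [0.978, 0.209, 0.001], [0.003, -0.01, -1.0]]
wrist_force: [0.5, 0.2, -0.3]
gripper_width: 1.0
gripper_force: 0.0
time: 9.7
tool_pos: [0.546, -0.0906, 0.1215]
orientation: [[-0.206, 0.978, 0.003], [0.978, 0.206, -0.001], [-0.001, 0.002, -1.0]]
wrist_force: [-0.1, 0.2, -0.0]
gripper_width: 0.996
gripper_force: 0.0
wrist 4728 0.0424 [544.5 -89.6] [46.1 70.5] 12.10810661315918
finger low [0.1654 0.1657 0.1657 0.1659 0.166  0.166 ] [ 0.5058 -0.0906  0.1721]
side 439 0.0442 [544.6 -88.4] [46.2 73.3] 12.351757049560547
finger low [0.1667 0.1668 0.1675 0.168  0.168  0.1698] [ 0.5864 -0.0907  0.1728]
scene 388 0.0443 [544.3 -91.4] [47.2 73. ] 12.737776756286621
finger low [0.1672 0.1677 0.1681 0.1685 0.1685 0.169 ] [ 0.5039 -0.0946  0.1729]
[ 0.54576278 -0.09008323  0.12118954] 11.952573846182835
```

View pics/wrist5.png

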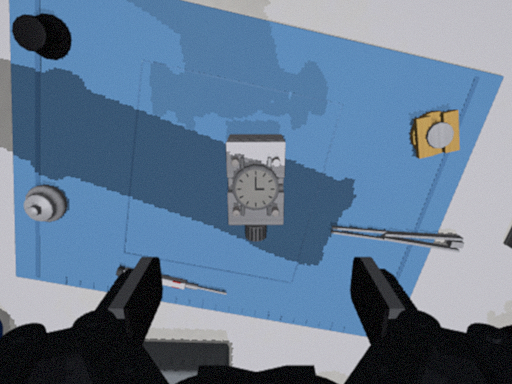

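The holder is central at (256,185), with the gripper aligned to 12° and the thumbscrew towards -y. The open tips are at 0.166 for a reported 0.121, so the offset is the same as before. I'll descend so that the tips stop about 15 mm up the block.

```bash
python3 -m inch '{"targets":[{"slide":[-0.001,0,-0.03],"roll":0,"fingers":0.07},{"slide":[0,0,-0.03],"roll":0,"fingers":0.07},{"slide":[0,0,-0.025],"roll":0,"fingers":0.07},{"slide":[0,0,-0.02],"roll":0,"fingers":0.07},{"slide":[0,0,-0.015],"roll":0,"fingers":0.07},{"slide":[0,0,-0.01],"roll":0,"fingers":0.07},{"slide":[0,0,0],"roll":0,"fingers":0.07},{"slide":[0,0,0],"roll":0,"fingers":0.07}]}'
python3 -m inch '{"targets":[{"slide":[0,0,0],"roll":0,"fingers":0.07},{"slide":[0,0,0],"roll":0,"fingers":0.07}]}'
```

```text
time: 10.85
tool_pos: [0.5449, -0.0896, -0.0091]
orientation: [[-0.208, 0.978, 0.002], [0.978, 0.208, -0.0], [-0.001, 0.002, -1.0]]
wrist_force: [0.8, -1.0, 0.2]
gripper_width: 0.818
gripper_force: 0.0
time: 11.1
tool_pos: [0.5445, -0.0895, -0.0093]
orientation: [[-0.208, 0.978, 0.001], [0.978, 0.208, -0.0], [-0.0, 0.001, -1.0]]
wrist_force: [-0.4, 0.3, -0.7]
gripper_width: 0.821
gripper_force: 0.0
```

```bash
python3 -m inch '{"targets":[{"slide":[0,0,-0.006],"roll":0,"fingers":0.07},{"slide":[0,0,0],"roll":0,"fingers":0.07},{"slide":[0,0,0],"roll":0,"fingers":0.03},{"slide":[0,0,0],"roll":0,"fingers":0.03},{"slide":[0,0,0],"roll":0,"fingers":0.03},{"slide":[0,0,0],"roll":0,"fingers":0.03},{"slide":[0,0,0],"roll":0,"fingers":0.03},{"slide":[0,0,0],"roll":0,"fingers":0.03}]}'
python3 - <<'E'
from h import *
for n in('side','scene'):
    P=cloud(grab(n,n+'6')); x,y,z=P[...,0],P[...,1],P[...,2]
    c,s=np.cos(.21),np.sin(.21); X=(x-.5445)*c+(y+.0895)*s; Y=-(x-.5445)*s+(y+.0895)*c
    q=z[(abs(X)>.027)&(abs(X)<.045)&(abs(Y)<.014)&(z>.008)&(z<.1)]; print(n,np.sort(q)[:12].round(4))
E
```

```text
time: 12.1
tool_pos: [0.5447, -0.0895, -0.0154]
orientation: [[-0.208, 0.978, 0.001], [0.978, 0.208, -0.0], [-0.0, 0.001, -1.0]]
wrist_force: [2.1, -0.3, 2.2]
gripper_width: 0.524
gripper_force: 63.5
side [0.0212 0.0219 0.0239 0.0248 0.0259 0.0259 0.0261 0.0269 0.0274 0.0276
 0.028  0.0283]
scene [0.0205 0.0224 0.0253 0.0285 0.0285 0.0303 0.0305 0.0313 0.0315 0.0317
 0.0328 0.0332]
```

Gripped with 63 N, and the tips are 16 mm up the block. Lift and carry to a spot short of the corner.

```bash
python3 -m inch '{"targets":[{"slide":[0,0,0.015],"roll":0,"fingers":0.03},{"slide":[0,0,0.025],"roll":0,"fingers":0.03},{"slide":[0,0,0.025],"roll":0,"fingers":0.03},{"slide":[0,0,0.015],"roll":0,"fingers":0.03},{"slide":[0,0,0],"roll":0,"fingers":0.03}]}'
python3 -m inch '{"targets":[{"slide":[-0.0045,0.02,0],"roll":-2.3,"fingers":0.03},{"slide":[-0.0045,0.038,0],"roll":-2.3,"fingers":0.03},{"slide":[-0.0045,0.04,0],"roll":-2.3,"fingers":0.03},{"slide":[-0.0045,0.04,0],"roll":-2.3,"fingers":0.03},{"slide":[-0.0045,0.04,0],"roll":-2.3,"fingers":0.03},{"slide":[-0.0045,0.04,0],"roll":-2.3,"fingers":0.03},{"slide":[-0.0045,0.04,0],"roll":-2.3,"fingers":0.03},{"slide":[-0.0043,0.03,0],"roll":-2.3,"fingers":0.03}]}'
python3 -m inch '{"targets":[{"slide":[0,0,0],"roll":0,"fingers":0.03},{"slide":[0,0,0],"roll":0,"fingers":0.03},{"slide":[0,0,0],"roll":0,"fingers":0.03},{"slide":[0,0,0],"roll":0,"fingers":0.03}]}'
python3 - <<'E'
from h import *
o=observe();print(o['tool_pos'],np.degrees(np.arctan2(o['orientation'][1][1],o['orientation'][0][1])))
for n in('wrist','side','scene'):
    im=grab(n,n+'7'); P=cloud(im); x,y,z=P[...,0],P[...,1],P[...,2]; g=cv2.cvtColor(im['color'],cv2.COLOR_RGB2GRAY)
    v,u=np.mgrid[:384,:512]
    m=((z>.0175)&(z<.027)&(g>75)&(x>.42)&(x<.6)&(y>.1)&(y<.3)).astype(np.uint8); N,L,s,c=cv2.connectedComponentsWithStats(m)
    for i in range(1,N):
        if s[i,4]<25: continue
        k=L==i; q=onz(im,np.c_[u[k],v[k]],.022); r=cv2.minAreaRect((q[:,:2]*1000).astype(np.float32)); print(n,'rail',s[i,4],np.round(cv2.boxPoints(r)).tolist(),np.round(r[1],1),round(r[2],1))
    m=(abs(z-.118)<.005)&(np.hypot(x-.51,y-.2)<.07); q=P[m]
    if len(q)>10: r=cv2.minAreaRect((q[:,:2]*1000).astype(np.float32)); print(n,'block top',len(q),np.median(q[:,2]),np.round(r[0],1),np.round(r[1],1),r[2])
E
```

```text
time: 12.82
tool_pos: [0.5445, -0.0896, 0.0651]
orientation: [[-0.208, 0.978, 0.002], [0.978, 0.208, -0.0], [-0.001, 0.001, -1.0]]
wrist_force: [-0.5, 1.0, -4.3]
gripper_width: 0.525
gripper_force: 63.1
time: 13.82
tool_pos: [0.5063, 0.2005, 0.0626]
orientation: [[0.111, 0.994, -0.003], [0.994, -0.111, -0.001], [-0.001, -0.003, -1.0]]
wrist_force: [0.0, -0.3, -2.6]
gripper_width: 0.525
gripper_force: 63.0
time: 14.32
tool_pos: [0.5086, 0.1971, 0.0641]
orientation: [[0.114, 0.994, -0.0], [0.994, -0.114, -0.001], [-0.001, -0.0, -1.0]]
wrist_force: [0.7, 0.4, -3.0]
gripper_width: 0.52
gripper_force: 62.9
[0.50856457 0.19708902 0.06409658] -6.52175432330106
wrist rail 1913 [[538.0, 159.0], [551.0, 157.0], [561.0, 253.0], [549.0, 255.0]] [96.3 12.5] 84.0
wrist rail 2347 [[461.0, 252.0], [540.0, 243.0], [541.0, 255.0], [462.0, 264.0]] [12.  79.4] 83.5
wrist block top 9332 0.12090741143460415 [508.  196.6] [70.8 72.2] 83.45881652832031
side rail 33 [[476.0, 256.0], [523.0, 251.0], [524.0, 257.0], [477.0, 263.0]] [ 6.5 47.4] 83.8
side block top 144 0.12053382735766943 [507.5 196.3] [73.7 69.8] 82.26824951171875
scene block top 121 0.12020027188418436 [502.4 187.8] [60.5 73.2] 56.66904830932617
```

View pics/side7.png

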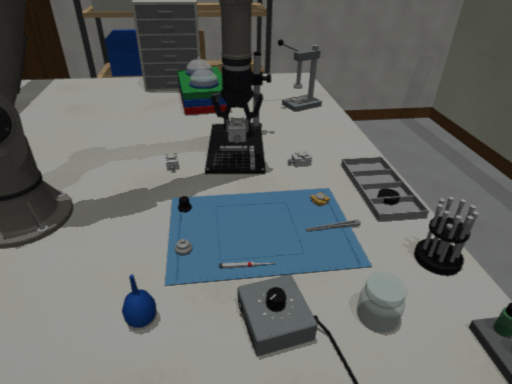

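The side view shows the holder upright over the plate, clear of the barrel. The wrist view gives the corner at (0.548, 0.242), yaw -6.5°, leaving gaps of about 11 mm (x) and 14 mm (y). Now I'll lower it.

```bash
python3 -m inch '{"targets":[{"slide":[0,0,-0.02],"roll":0,"fingers":0.03},{"slide":[0,0,-0.02],"roll":0,"fingers":0.03},{"slide":[0,0,-0.015],"roll":0,"fingers":0.03},{"slide":[0,0,-0.008],"roll":0,"fingers":0.03},{"slide":[0,0,-0.004],"roll":0,"fingers":0.03},{"slide":[0,0,0],"roll":0,"fingers":0.03},{"slide":[0,0,0],"roll":0,"fingers":0.03},{"slide":[0,0,0],"roll":0,"fingers":0.03}]}'
python3 -m inch '{"targets":[{"slide":[0,0,-0.002],"roll":0,"fingers":0.03},{"slide":[0,0,0],"roll":0,"fingers":0.03}]}'
python3 -m inch '{"targets":[{"slide":[0,0,-0.0015],"roll":0,"fingers":0.03},{"slide":[0,0,0],"roll":0,"fingers":0.03}]}'
```

```text
time: 15.48
tool_pos: [0.5088, 0.1987, -0.0023]
orientation: [[0.111, 0.994, 0.001], [0.994, -0.111, 0.0], [0.001, 0.001, -1.0]]
wrist_force: [0.4, -0.2, -2.9]
gripper_width: 0.526
gripper_force: 63.0
time: 15.72
tool_pos: [0.5081, 0.1985, -0.0049]
orientation: [[0.111, 0.994, -0.0], [0.994, -0.111, -0.0], [-0.0, -0.0, -1.0]]
wrist_force: [-0.4, -0.1, -2.5]
gripper_width: 0.523
gripper_force: 63.0
time: 15.98
tool_pos: [0.5081, 0.1985, -0.0065]
orientation: [[0.111, 0.994, -0.0], [0.994, -0.111, -0.0], [-0.0, -0.0, -1.0]]
wrist_force: [0.1, -0.5, -3.3]
gripper_width: 0.523
gripper_force: 63.0
```

```bash
python3 -m inch '{"targets":[{"slide":[0,0,-0.001],"roll":0,"fingers":0.03},{"slide":[0,0,0],"roll":0,"fingers":0.03}]}'
python3 -m inch '{"targets":[{"slide":[0,0,-0.001],"roll":0,"fingers":0.03},{"slide":[0,0,0],"roll":0,"fingers":0.03}]}'
```

```text
time: 16.23
tool_pos: [0.5083, 0.1985, -0.0073]
orientation: [[0.111, 0.994, -0.0], [0.994, -0.111, -0.0], [-0.0, 0.0, -1.0]]
wrist_force: [-0.1, -0.3, -3.0]
gripper_width: 0.527
gripper_force: 63.0
time: 16.48
tool_pos: [0.5085, 0.1986, -0.0074]
orientation: [[0.111, 0.994, 0.0], [0.994, -0.111, 0.0], [0.0, 0.0, -1.0]]
wrist_force: [-3.3, -0.4, 4.8]
gripper_width: 0.523
gripper_force: 63.6
```

On the stage (normal force up to +4.8 N). Slide diagonally to just short of both rails, then creep.

```bash
python3 -m inch '{"targets":[{"slide":[0.003,0.003,0],"roll":0,"fingers":0.03},{"slide":[0.003,0.003,0],"roll":0,"fingers":0.03},{"slide":[0.003,0.003,0],"roll":0,"fingers":0.03},{"slide":[0,0,0],"roll":0,"fingers":0.03}]}'
python3 -m inch '{"targets":[{"slide":[0.0002,0.002,0],"roll":0,"fingers":0.03},{"slide":[0.0002,0.002,0],"roll":0,"fingers":0.03},{"slide":[0,0,0],"roll":0,"fingers":0.03}]}'
python3 -m inch '{"targets":[{"slide":[0.0002,0.002,0],"roll":0,"fingers":0.03},{"slide":[0,0,0],"roll":0,"fingers":0.03}]}'
```

```text
time: 16.98
tool_pos: [0.5188, 0.2078, -0.0074]
orientation: [[0.111, 0.994, 0.003], [0.994, -0.111, 0.001], [0.001, 0.002, -1.0]]
wrist_force: [-0.5, -0.3, 5.0]
gripper_width: 0.528
gripper_force: 63.9
time: 17.35
tool_pos: [0.5193, 0.2107, -0.0074]
orientation: [[0.112, 0.994, 0.003], [0.994, -0.112, -0.001], [-0.0, 0.003, -1.0]]
wrist_force: [0.5, -2.5, 6.1]
gripper_width: 0.523
gripper_force: 64.0
time: 17.6
tool_pos: [0.5193, 0.2106, -0.0074]
orientation: [[0.113, 0.994, 0.002], [0.994, -0.113, -0.003], [-0.003, 0.002, -1.0]]
wrist_force: [-1.2, -5.2, 6.6]
gripper_width: 0.528
gripper_force: 64.1
```

```bash
python3 -m inch '{"targets":[{"slide":[0.002,0,0],"roll":0,"fingers":0.03},{"slide":[0,0,0],"roll":0,"fingers":0.03}]}'
python3 -m inch '{"targets":[{"slide":[0.002,0,0],"roll":0,"fingers":0.03},{"slide":[0,0,0],"roll":0,"fingers":0.03}]}'
python3 -m inch '{"targets":[{"slide":[0.002,0.001,0],"roll":0,"fingers":0.03},{"slide":[0,0,0],"roll":0,"fingers":0.03}]}'
```

```text
time: 17.85
tool_pos: [0.5193, 0.2106, -0.0074]
orientation: [[0.112, 0.994, -0.002], [0.994, -0.112, -0.004], [-0.004, -0.002, -1.0]]
wrist_force: [-5.6, -6.2, 10.5]
gripper_width: 0.525
gripper_force: 64.5
time: 18.1
tool_pos: [0.5202, 0.2105, -0.0074]
orientation: [[0.112, 0.994, -0.004], [0.994, -0.112, -0.004], [-0.005, -0.004, -1.0]]
wrist_force: [-6.9, -6.3, 12.4]
gripper_width: 0.526
gripper_force: 64.8
time: 18.35
tool_pos: [0.5212, 0.2103, -0.0074]
orientation: [[0.112, 0.994, -0.006], [0.994, -0.112, -0.006], [-0.007, -0.005, -1.0]]
wrist_force: [-9.7, -8.7, 15.9]
gripper_width: 0.522
gripper_force: 65.1
```

```bash
python3 -m inch '{"targets":[{"slide":[0.002,0,0.0008],"roll":0,"fingers":0.03},{"slide":[0,0,0],"roll":0,"fingers":0.03}]}'
python3 -m inch '{"targets":[{"slide":[0.002,0.001,0],"roll":0,"fingers":0.03},{"slide":[0,0,0],"roll":0,"fingers":0.03}]}'
python3 -m inch '{"targets":[{"slide":[0.002,0.001,0],"roll":0,"fingers":0.03},{"slide":[0,0,0],"roll":0,"fingers":0.03}]}'
```

```text
time: 18.6
tool_pos: [0.5219, 0.2103, -0.0073]
orientation: [[0.111, 0.994, -0.009], [0.994, -0.111, -0.006], [-0.007, -0.008, -1.0]]
wrist_force: [-10.1, -7.9, 14.1]
gripper_width: 0.522
gripper_force: 64.9
time: 18.85
tool_pos: [0.5219, 0.2102, -0.0072]
orientation: [[0.111, 0.994, -0.013], [0.994, -0.111, -0.008], [-0.01, -0.012, -1.0]]
wrist_force: [-13.4, -9.5, 18.6]
gripper_width: 0.527
gripper_force: 65.4
time: 19.1
tool_pos: [0.5218, 0.2101, -0.0072]
orientation: [[0.111, 0.994, -0.017], [0.994, -0.111, -0.01], [-0.012, -0.016, -1.0]]
wrist_force: [-17.6, -11.6, 23.1]
gripper_width: 0.524
gripper_force: 65.9
```

In contact with both rails. The tool tilts about 1°, so I'll ease off the push and the down-force slightly, then check that the block is flat and home.

```bash
python3 -m inch '{"targets":[{"slide":[-0.002,0.001,0.0015],"roll":0,"fingers":0.03},{"slide":[0,0,0],"roll":0,"fingers":0.03},{"slide":[0,0,0],"roll":0,"fingers":0.03},{"slide":[0,0,0],"roll":0,"fingers":0.03}]}'
python3 - <<'E'
from h import *
im=grab('wrist','w8'); P=cloud(im); x,y,z=P[...,0],P[...,1],P[...,2]; g=cv2.cvtColor(im['color'],cv2.COLOR_RGB2GRAY); v,u=np.mgrid[:384,:512]
c,s=np.cos(-.113),np.sin(-.113); X=(x-.5219)*c+(y-.2102)*s; Y=-(x-.5219)*s+(y-.2102)*c
for nm,m in(('top',(abs(z-.050)<.004)&(abs(X)<.022)&(abs(Y)<.034)),('plate',(abs(z-.012)<.005)&(g<70)&(Y>.06)&(Y<.16)&(X<.03)&(X>-.09))):
    q=P[m]; print(nm,len(q)); A=np.c_[q[:,:2]-q[:,:2].mean(0),np.ones(len(q))]; a=np.linalg.lstsq(A,q[:,2],rcond=None)[0]; print('slope deg',np.degrees(a[:2]).round(2),'z',a[2].round(4))
for nm,m in(('block',(z>.044)&(z<.054)&(abs(X)<.04)&(abs(Y)<.05)),('short',(z>.0175)&(z<.027)&(g>75)&(Y>.03)&(abs(Y)<.06)&(X<.02))):
    N,L,st,_=cv2.connectedComponentsWithStats(m.astype(np.uint8)); k=L==1+st[1:,4].argmax(); q=onz(im,np.c_[u[k],v[k]],.05 if nm=='block' else .022)
    r=cv2.minAreaRect((q[:,:2]*1000).astype(np.float32)); print(nm,np.round(cv2.boxPoints(r),1).tolist(),np.round(r[1],1),round(r[2],2))
p=proj(im,[.53,.22,.03])[0].astype(int); print(p)
cv2.imwrite('pics/c8.png',cv2.resize(im['color'],(768,576),interpolation=2)[:,:,::-1])
E
```

```text
time: 19.6
tool_pos: [0.5218, 0.2102, -0.0071]
orientation: [[0.112, 0.994, -0.013], [0.994, -0.112, -0.011], [-0.012, -0.012, -1.0]]
wrist_force: [-11.7, -10.6, 12.0]
gripper_width: 0.526
gripper_force: 64.8
top 7105
slope deg [-0.68 -0.46] z 0.05
plate 35171
slope deg [-0.07 -0.01] z 0.0116
block [[482.29998779296875, 179.5], [555.2999877929688, 172.1999969482422], [562.4000244140625, 243.89999389648438], [489.3999938964844, 251.1999969482422]] [72.  73.3] 84.33
short [[461.0, 248.8000030517578], [545.5999755859375, 240.1999969482422], [547.0999755859375, 255.60000610351562], [462.5, 264.29998779296875]] [15.5 85. ] 84.17
[271 242]
```

View pics/c8.png

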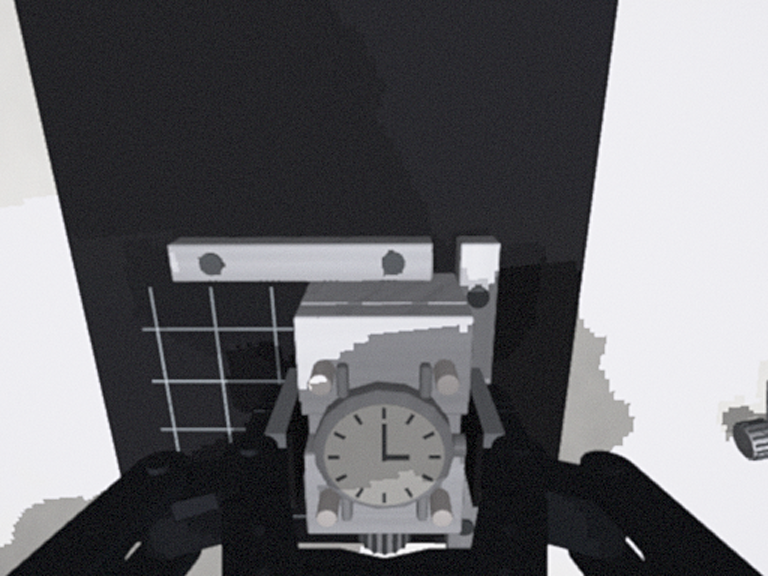

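The holder is at the corner with both faces against the rails. The block's top slopes 0.7°, following the arm's compliance, so I'll ease the x push a little to flatten it.

```bash
python3 -m inch '{"targets":[{"slide":[-0.002,-0.001,0.0005],"roll":0,"fingers":0.03},{"slide":[0,0,0],"roll":0,"fingers":0.03},{"slide":[0,0,0],"roll":0,"fingers":0.03},{"slide":[0,0,0],"roll":0,"fingers":0.03}]}'; python3 -c "
from plant import observe
o=observe();print(o['ft_torque'],o['tool_pos'])"
```

```text
time: 20.15
tool_pos: [0.5218, 0.2103, -0.0071]
orientation: [[0.112, 0.994, -0.009], [0.994, -0.112, -0.009], [-0.01, -0.008, -1.0]]
wrist_force: [-6.1, -8.9, 5.7]
gripper_width: 0.521
gripper_force: 64.0
[-1.77975592  1.38819591  0.39288559] [ 0.52184777  0.21025034 -0.00705707]
```

```bash
python3 -m inch '{"targets":[{"slide":[0.002,0.001,0.0003],"roll":0,"fingers":0.03},{"slide":[0,0,0],"roll":0,"fingers":0.03},{"slide":[0,0,0],"roll":0,"fingers":0.03},{"slide":[0,0,0],"roll":0,"fingers":0.03},{"slide":[0,0,0],"roll":0,"fingers":0.03},{"slide":[0,0,0],"roll":0,"fingers":0.03},{"slide":[0,0,0],"roll":0,"fingers":0.03},{"slide":[0,0,0],"roll":0,"fingers":0.03}]}'
```

```text
time: 21.15
tool_pos: [0.5218, 0.2102, -0.007]
orientation: [[0.112, 0.994, -0.013], [0.994, -0.112, -0.011], [-0.013, -0.012, -1.0]]
wrist_force: [-9.9, -11.1, 8.0]
gripper_width: 0.521
gripper_force: 64.3
```

```bash
python3 -c "
from plant import close_job
print(close_job())"
```

```text
the job is handed in; nothing more can be done
None
```

The dimmer knob is at its clockwise stop, and I handed in with the watch's case holder still gripped in the stage corner, pressed at about 10 N against each rail, though tilted about 0.7° off flat by the arm's give.

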